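# Fill the cap feeder and hold the capper's access panel shut

### The arm

A 6-joint arm with a two-finger parallel gripper is mounted at the origin on the work surface. World frame = base frame: x ahead of the robot, y to its left, z up, the work surface at z = 0. Lengths are in mm, angles in rad, forces in N, time in s.
With the tool pointing down it reaches from about 350 to 975 mm from the base axis. Payload 7.1 kg.
Tool frame: the origin (TCP) lies midway between the tips of the shut fingers; the grasp point (between the pads) lies ctrl.grip_point_offset behind it (ctrl.grip_point_offset is the distance from the TCP to the grasp point, in mm); z points along the fingers, y is the line along which they close (so a half turn about z gives the same grasp; the last joint's range is limited). The gripper opens to 88 mm and grips with 3 to 60 N. Pads are 20 mm wide; open, the fingers measure 115 mm over their backs; the gripper's body (75 mm by 178 mm) begins 61 mm behind the grasp point.
Start: joints at [1.196, 0.423, 1.63, -0, 1.089, -0.019], TCP at [217.681, 585.85, 222.675] pointing down, gripper open.
Joint ranges: [-3, 3], [-0.9, 2.11], [0.09, 2.58], [-1.31, 4.45], [0.11, 2.69], [-2.54, 2.54]. Speed limits (rad/s): [2.39, 2.39, 3.01, 3.14, 3.14, 3.14].

### API

Orientations are given as a rotation vector (axis times angle).
In Python, from workcell import ctrl gives the robot as it stands.
- The arm moves only by the tool apply_moves, never from a script. Its argument "targets" is a list of rows, each an object of numbers: "tx", "ty", "tz": the shift along the world's x, y, z in m; "spin": the turn about the world's z in degrees. In form: [{"tx": .., "ty": .., "tz": .., "spin": ..}, ...]. A call has exactly 8 rows; each row is the pose to reach, as a shift and turn from the pose commanded when the call began; what a row does not reach only later rows make up. A row lasts 1/10 s, in which the tool goes at most 50 mm and 8.59 degrees, less where a joint would pass 70% of its speed; a pose out of reach is approached as far as the arm can. A call with a gripper value outside its range is refused whole. "gripper" is the closure, from -1 (fully open) to 1 (shut), set as the call begins (left out, the last holds). The fingers move at their own pace and stop on an object; the grip force is fixed at half the most. Time passes only in rows, so rows that repeat a pose let the fingers close, or fill a call up. It gives the time, the measured TCP pose, the force, the opening and the grip force at its end, in the units of the state.
- ctrl.get_obs(): the state, without advancing time (a new reading comes with each control period).
- ctrl.get_image(name): name is "scene" or "top" or "wrist"; returns the picture (480x640x3 uint8, red, green, blue); there is no depth.
- ctrl.get_calibration(name): a dict with "fov_y" (degrees; the focal length in pixels is half the picture's height over the tangent of half this angle, whatever the lens; pixels are square), "cx", "cy" (the principal point, pixels), "rvec" (rotation vector, rad) and "tvec" (3), from world to camera coordinates, as OpenCV has them. Camera axes: x right, y down, z forward; pixel columns grow to the right and rows downward; lengths in mm; the calibration is good to about 2 mm. A picture is of the moment at which its call begins: read the wrist's pose just before it. get_calibration takes no time and is no camera call; for the wrist camera it gives the pose at the moment of the call.
- ctrl.close_job(): hands the job in; it is judged then, once.
Trained networks look in the newest picture that a camera, given by its name, has taken for a name from the list of things; names that differ only in an ending like _2 or _b are one class to them, and where a whole thing is asked for, a point or a joint stands for the part that bears it (a point fixed in the world has none). Each returns a list of dicts, best first, with "score" (0 to 1); they miss things now and then, are a little off and sometimes report something else, mostly with a low value. They report only what shows in the picture. A call takes as long as a camera call. They do not tell look-alikes from the thing itself.
- ctrl.outline_of(name, camera): "pixels" (480x640 bool, what is visible of it) and "box" ([left, top, right, bottom] in pixels, round what is visible of it).
- ctrl.pinpoint(name, camera): "uv" ([column, row] in pixels: a listed point, or the origin of a listed thing).
The state is a dict: "t": time; "qpos": joint angles; "qvel": joint speeds; "joint_torque": joint torques, N m; "ee_pos": TCP position; "orientation": TCP orientation; "ft_force": force on the tool from outside, world axes, zero at the start; "moment": the same for the moment, N m; "width": finger opening in mm; "grasp_force": force on a finger pad.
Only numpy, scipy, OpenCV 4.12 (cv2) and the standard library are available. Lean on these libraries where they do the work, as an engineer would, in place of code of your own. Each camera call takes 0.05 s, during which the arm holds its last target. There are 200 camera calls.

### The job

Get the specimen-pot capper ready for its self-test: lift the blue tip tray by its yellow handle so that all the red caps drop into the hopper behind it, and lower the tray flat again. Then, with the capper's access panel still standing up, turn the orange quarter-turn fastener until its slot is in line with the green marks, and after that press the panel down flush on its frame and keep it pressed: the program finishes while the robot is still holding the panel shut. Leave the other things on the bench where they are, and never push the panel shut while the slot is out of line.

Things in the scene. Friction and masses are not known exactly. Their poses are not given: they have to be found in the camera images.
- hopper: Cap feeder, fixed, on the left or right. Origin: on the bench below the front of the hopper bin; +x away from the robot (yaw to 0.25 rad), z up. White pedestal (130 wide, 85 high) in front, under the tray; behind it the open-topped bin, inside x 6 to 158, y -80 to 80, floor z 12 mm; front wall 103 high, aluminium sides 155, clear back wall 175.
- tray (a joint): Angle of the tip tray about its hinge, rad: 0 = flat (on a stop), grows as the handle end is lifted, stop at 1.35. The caps slide out over the hinge end into the hopper by about 1.1 rad. It falls back to 0 by its own weight when let go (0.35 kg; about 2.5 N at the handle lifts it).
- tray_handle (a point): Centre of the tray's yellow round handle bar, 10 mm thick, 100 long (along the feeder's y), free all round, 45 mm in front (robot side) of the tray's end wall; turns with the tray. With the tray flat it is 175 mm in front of the hinge and 16 mm above it (121 mm over the bench).
- tray_hinge (a point): Point on the tray's hinge axis, midway across, 105 mm above the bench; the axis is the feeder's y. The blue tray reaches from here 130 mm towards the robot, 120 wide, floor 4 thick, walls 30 high on three sides, open at the hinge end.
- capper: Capping machine drive unit, fixed, on the side where the feeder is not. White housing, grey frame, 240 x 220 mm. Origin: centre of its underside; +x points away from the robot (yaw to 0.25 rad), z up. The frame around the access panel is 128 mm above the bench; a grey ridge behind the panel is 162 mm high.
- panel (a joint): Angle of the capper's aluminium access panel (168 front to back, 180 wide), rad: 0 = flush on the frame (hard stop); 0.13 = standing up on springs, front edge 22 mm above the frame. Hinged at its back edge along the capper's y, 76 mm behind its origin, 128 mm above the bench. Pushing it down at the front takes 4 N at first, 7 N when flush; it springs up when released.
- press_left (a point): Centre of the black press pad (34 x 30 mm, on the panel's upper face) near the panel's front left corner, 125 mm in front of its hinge and 64 mm to +y of its middle. Site z = panel's upward normal. With the panel shut it is 128 mm above the bench.
- press_right (a point): The same pad on the other side, 64 mm to -y of the middle.
- latch (a joint): Angle of the quarter-turn fastener in the panel, rad, seen from above: 0 = its slot in line with the two green marks on the panel, positive = counter-clockwise of them. It starts 0.7 to 1.4 counter-clockwise, so turn it clockwise; it can be overturned to -0.4 (stop). Light friction (0.04 N m), stays where left.
- latch_grip (a point): Grip point of the fastener, on its axis, 26 mm above the panel face. The orange bar is 42 long, 12 thick, from 10 to 36 mm above the face, a black slot line along its top; point x runs along the slot, z along the panel's normal; turns with the fastener. It sits 110 mm in front of the panel's hinge, midway; the green marks lie fore and aft of it, along the capper's x.
- cap0: Loose red screw cap, 36 mm across, 18 high, about 15 g, lying in the tip tray at the start; origin at the centre of its underside.
- cap1: Loose red screw cap, 36 mm across, 18 high, about 15 g, lying in the tip tray at the start; origin at the centre of its underside.
- cap2: Loose red screw cap, 36 mm across, 18 high, about 15 g, lying in the tip tray at the start; origin at the centre of its underside.
- cap3: Loose red screw cap, 36 mm across, 18 high, about 15 g, lying in the tip tray at the start; origin at the centre of its underside.
- pot_a: Bystander: standing white specimen pot with red cap, 34 mm across, 71 high; origin under its centre.
- pot_b: Bystander: standing white specimen pot with red cap, 34 mm across, 71 high; origin under its centre.
- pot_c: Bystander: standing white specimen pot with red cap, 34 mm across, 71 high; origin under its centre.
- reagent: Bystander: amber reagent bottle, 56 mm across, 120 high; origin under its centre.
- beaker: Bystander: glass beaker, 70 mm across, 90 high; origin under its centre.
- slidebox: Bystander: blue slide box, 85 x 90 x 30 mm; origin under its centre.
Things that resemble listed ones, but are neither listed nor needed, are in the scene too. What is shaped like the cap0 but black or purple is not meant.

How it is judged:
By the outcome, as a careful person would: the job done as asked, in the order asked, and still so for the second after the job is handed in, while the arm keeps its last pose, push and grip.
It also fails if it takes over 72 s, if anything falls off the work surface, if the arm or the gripper's body presses on something with over 40 N, if the wrist force passes 120 N, or if a joint passes its speed limit or range.

## Working session

There is one attempt and no reset: what is moved stays moved. The work goes in short steps, Python scripts to look and compute and a tool call to move; the robot and the scene stay as the last step left them, time stands still between calls to the robot, and variables do not carry over. Pictures are saved under pics/ and viewed, at most 10 in all, crops included, and the job is handed in when it is done.

Besides the shell and the picture viewer there is one more tool, called after "Emit:" in YAML: its name, and indented under it one key for each argument. apply_moves: Moves the arm, as the interface text tells. Its arguments: {"type":"object","properties":{"targets":{"type":"array"},"gripper":{"type":"number"}},"required":["targets"]}

```bash
mkdir -p pics; cat > h.py <<'E'
import numpy as np, cv2
from workcell import ctrl
def cal(n):
    c=ctrl.get_calibration(n); f=240/np.tan(np.radians(c["fov_y"])/2)
    K=np.array([[f,0,c["cx"]],[0,f,c["cy"]],[0,0,1.]])
    return K,np.array(c["rvec"],float),np.array(c["tvec"],float),c
def ray(n,uv,c=None):
    K,r,t,_=c or cal(n); R=cv2.Rodrigues(r)[0]
    d=R.T@np.linalg.inv(K)@np.array([uv[0],uv[1],1.]); return -R.T@t,d/np.linalg.norm(d)
def atz(n,uv,z,c=None):
    o,d=ray(n,uv,c); return o+d*(z-o[2])/d[2]
def proj(n,P,c=None):
    K,r,t,_=c or cal(n); return cv2.projectPoints(np.array(P,float).reshape(-1,1,3),r,t,K,None)[0].reshape(-1,2)
def tri(rays):
    A=np.zeros((3,3));b=np.zeros(3)
    for o,d in rays:
        M=np.eye(3)-np.outer(d,d);A+=M;b+=M@o
    X=np.linalg.solve(A,b); return X,[np.linalg.norm((np.eye(3)-np.outer(d,d))@(X-o)) for o,d in rays]
def save(n,f):
    im=ctrl.get_image(n); cv2.imwrite("pics/"+f,im[:,:,::-1]); return im
E
python3 - <<'E'
from h import *
np.set_printoptions(precision=1,suppress=True)
for n in("scene","top"):
    save(n,n+"0.png"); print(n,ctrl.get_calibration(n))
R={}
for k in["tray_handle","tray_hinge","hopper","capper","press_left","press_right","latch_grip","cap0"]:
    for n in("scene","top"):
        p=ctrl.pinpoint(k,n)
        print(k,n,[(np.round(q["uv"],1).tolist(),round(q["score"],2)) for q in p[:4]])
        if p: R.setdefault(k,[]).append(ray(n,p[0]["uv"]))
    if len(R.get(k,[]))==2: print("   ",*tri(R[k]))
print(ctrl.grip_point_offset, ctrl.get_obs())
E
```

```text
scene {'fov_y': 54.04434226236176, 'cx': 326.2924293891139, 'cy': 230.12309552765413, 'rvec': array([ 1.9,  1.4, -0.6]), 'tvec': array([-169.5, -250.8, 1559. ])}
top {'fov_y': 53.68428988210828, 'cx': 317.500268679694, 'cy': 231.76423159160936, 'rvec': array([ 2.1, -2.1,  0.2]), 'tvec': array([ -18.4,  577.7, 1084.1])}
tray_handle scene []
tray_handle top [([366.6, 272.1], 0.76), ([395.3, 221.6], 0.18)]
tray_hinge scene [([260.2, 282.8], 0.68)]
tray_hinge top [([384.3, 198.6], 0.87)]
    [ 646.2 -166.6  109.7] [np.float64(1.13107430372998), np.float64(1.1310743037299889)]
hopper scene [([261.4, 309.4], 0.89)]
hopper top []
capper scene [([402.0, 264.4], 0.81)]
capper top [([232.4, 231.1], 0.83)]
    [587.7 196.7  -4.5] [np.float64(0.4741766938600681), np.float64(0.47417669386011446)]
press_left scene [([417.9, 199.8], 0.98)]
press_left top []
press_right scene [([371.5, 218.4], 0.87), ([124.0, 305.5], 0.39), ([418.4, 201.1], 0.33)]
press_right top [([260.7, 229.0], 0.68), ([381.9, 199.4], 0.61)]
    [565.7 111.6 150.7] [np.float64(1.4118199177933435), np.float64(1.4118199177933413)]

[... 221 characters left out ...]
scene [([243.2, 267.4], 0.75), ([247.8, 252.2], 0.72), ([328.1, 304.1], 0.67), ([272.0, 249.4], 0.52)]
cap0 top [([388.4, 245.1], 0.76), ([500.9, 261.1], 0.71), ([370.2, 215.5], 0.68), ([316.2, 206.6], 0.62)]
    [ 544.6 -186.6   61.2] [np.float64(3.6529979081095907), np.float64(3.6529979081096604)]
18.700000000000003 {'t': 0.9, 'qpos': array([ 1.2,  0.4,  1.6,  0. ,  1.1, -0. ]), 'qvel': array([-0.,  0.,  0.,  0.,  0.,  0.]), 'joint_torque': array([  0. , -54.5, -27.4,   0.1,   0. ,  -0. ]), 'ee_pos': array([217.7, 585.9, 222.7]), 'orientation': array([-0.6, -3.1, -0. ]), 'ft_force': array([-0.3,  0.1,  0.1]), 'moment': array([-0., -0.,  0.]), 'grasp_force': 0.0, 'width': 87.82944612164734}
```

View pics/top0.png

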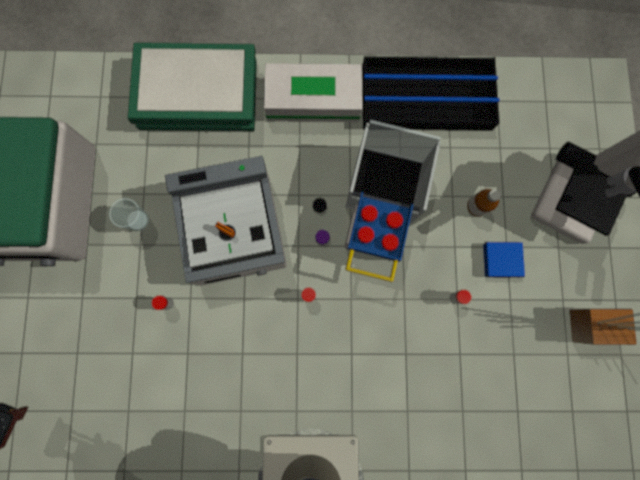

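View pics/scene0.png

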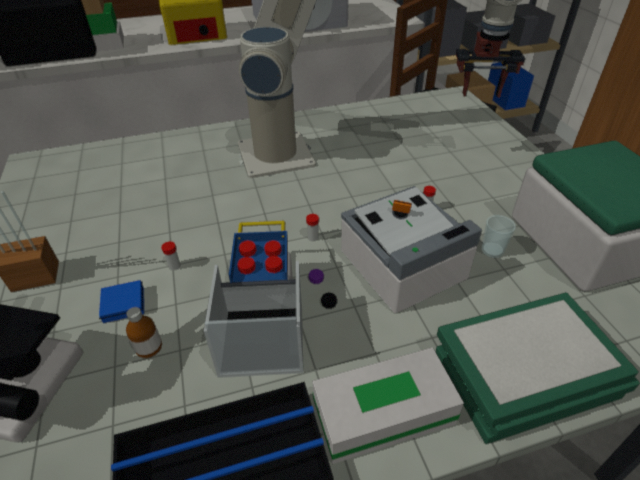

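The top view shows the feeder right of centre: handle bar from (348,272) to (395,278), hinge about (384,198), caps in the tray. The capper is on the left with its latch at about (226,231), and a pot stands at (308,295). The scene view agrees, with the handle at about (262,224) and the latch at about (402,208).

```bash
python3 - <<'E'
from h import *
np.set_printoptions(precision=2,suppress=True)
from scipy.optimize import least_squares
T=ctrl.get_image("top")[:,:,:].astype(int);S=ctrl.get_image("scene").astype(int)
def yel(im,box):
    l,t,r,b=box; m=np.zeros(im.shape[:2],bool)
    m[t:b,l:r]=((im[...,0]>110)&(im[...,1]>90)&(im[...,2]<0.5*im[...,1]))[t:b,l:r]
    return m
mt=yel(T,(335,240,415,290)); ms=yel(S,(225,210,300,245))
for n,m in(("top",mt),("scene",ms)):
    v,u=np.nonzero(m); print(n,m.sum(),u.min(),u.max(),v.min(),v.max())
# bar ends: front line of bar in top, back line in scene
def model(x,y,yaw,pts):
    c,s=np.cos(yaw),np.sin(yaw); p=np.array(pts,float)
    return np.c_[x+c*p[:,0]-s*p[:,1],y+s*p[:,0]+c*p[:,1],p[:,2]]
from itertools import product
ct,cs=cal("top"),cal("scene")
# bar centreline pixels per column
def line(m,low):
    o=[]
    us=np.nonzero(m.any(0))[0]
    for u in us[6:-6]:
        v=np.nonzero(m[:,u])[0]; 
        if 2<=len(v)<=9: o.append((u,v.mean()))
    return np.polyfit(*np.array(o).T,1),us[[0,-1]]
for n,m in(("top",mt),("scene",ms)): print(n,line(m,0))
(at,bt),et=line(mt,0); (as_,bs),es=line(ms,0)
P=lambda a,b,u:(u,a*u+b)
# intersect: centre
uc=et.mean();us=es.mean()
print("centre",tri([ray("top",P(at,bt,uc),ct),ray("scene",P(as_,bs,us),cs)]))
a=atz("top",P(at,bt,et[0]),121,ct);b=atz("top",P(at,bt,et[1]),121,ct);print(a,b,"len",np.linalg.norm(a-b),"yaw",np.arctan2(-(a-b)[0],(a-b)[1]))
R=cv2.Rodrigues(ctrl.get_obs()["orientation"])[0];print(R)
print(ctrl.get_calibration("wrist"))
E
```

```text
top 293 346 397 250 280
scene 166 238 283 221 231
top (array([  0.28, 170.81]), array([346, 397]))
scene (array([ -0.04, 234.04]), array([238, 283]))
centre (array([ 471.53, -131.44,  123.39]), [np.float64(2.2119546287730083), np.float64(2.2119546287730114)])
[486.7  -77.53 121.  ] [ 455.99 -190.16  121.  ] len 116.74245104832615 yaw -0.2661907349453529
[[-0.94  0.35  0.  ]
 [ 0.35  0.94  0.  ]
 [ 0.    0.   -1.  ]]
{'fov_y': 58.11829717318715, 'cx': 330.5601309400141, 'cy': 245.91714468758033, 'rvec': array([-2.38, -1.65, -0.24]), 'tvec': array([-626.45,  -34.68,  390.04])}
```

Emit:
apply_moves:
  targets:
    - {"tx": 0.01,"ty": -0.03,"tz": 0.03}
    - {"tx": 0.025,"ty": -0.06,"tz": 0.06}
    - {"tx": 0.04,"ty": -0.1,"tz": 0.08}
    - {"tx": 0.055,"ty": -0.145,"tz": 0.1}
    - {"tx": 0.07,"ty": -0.19,"tz": 0.1}
    - {"tx": 0.09,"ty": -0.235,"tz": 0.1}
    - {"tx": 0.11,"ty": -0.28,"tz": 0.1}
    - {"tx": 0.13,"ty": -0.32,"tz": 0.1}

```text
validation failed for argument at $.ta...
```

Emit:
apply_moves:
  targets:
    - {"tx": 0.01,"ty": -0.03,"tz": 0.03,"spin": -5}
    - {"tx": 0.025,"ty": -0.06,"tz": 0.06,"spin": -10}
    - {"tx": 0.04,"ty": -0.1,"tz": 0.08,"spin": -15}
    - {"tx": 0.055,"ty": -0.145,"tz": 0.1,"spin": -20}
    - {"tx": 0.07,"ty": -0.19,"tz": 0.1,"spin": -25}
    - {"tx": 0.09,"ty": -0.235,"tz": 0.1,"spin": -30}
    - {"tx": 0.11,"ty": -0.28,"tz": 0.1,"spin": -35}
    - {"tx": 0.13,"ty": -0.32,"tz": 0.1,"spin": -40}

```text
t: 1.8
ee_pos: [347.9, 263.9, 323.0]
orientation: [1.584, 2.712, 0.001]
ft_force: [0.5, 1.0, -0.3]
width: 87.7
grasp_force: 0.0
```

```bash
python3 - <<'E'
from h import *
np.set_printoptions(precision=1,suppress=True)
c=cal("wrist");R=cv2.Rodrigues(c[1])[0];print("cam",-R.T@c[2],"axis",R[2])
save("wrist","w1.png")
for k,z in(("latch_grip",168),("press_left",144),("press_right",144),("capper",0)):
    for q in ctrl.pinpoint(k,"wrist")[:3]: print(k,q["uv"],round(q["score"],2),atz("wrist",q["uv"],z,c))
E
```

```text
cam [309.8 333.  484.3] axis [ 0.1 -0.2 -1. ]
press_left [504.8, 332.9] 0.62 [531.5 251.2 144. ]
press_right [447.7, 451.5] 0.57 [558.4 121.8 144. ]
```

Emit:
apply_moves:
  targets:
    - {"tx": 0.015,"ty": -0.045,"tz": 0,"spin": -5}
    - {"tx": 0.03,"ty": -0.09,"tz": 0,"spin": -10}
    - {"tx": 0.045,"ty": -0.135,"tz": 0,"spin": -15}
    - {"tx": 0.06,"ty": -0.18,"tz": 0,"spin": -20}
    - {"tx": 0.075,"ty": -0.225,"tz": 0,"spin": -25}
    - {"tx": 0.09,"ty": -0.27,"tz": 0,"spin": -30}
    - {"tx": 0.1,"ty": -0.315,"tz": 0,"spin": -35}
    - {"tx": 0.1,"ty": -0.36,"tz": 0,"spin": -40}

```text
t: 2.85
ee_pos: [449.2, -94.6, 322.7]
orientation: [2.413, 2.011, 0.001]
ft_force: [-0.0, 0.4, -0.4]
width: 88.1
grasp_force: 0.0
```

```bash
python3 - <<'E'
from h import *
np.set_printoptions(precision=1,suppress=True)
c=cal("wrist");R=cv2.Rodrigues(c[1])[0];print("cam",-R.T@c[2],"axis",R[2])
save("wrist","w2.png")
for k,z in(("tray_handle",121),("tray_hinge",105)):
    for q in ctrl.pinpoint(k,"wrist")[:3]: print(k,q["uv"],round(q["score"],2),atz("wrist",q["uv"],z,c))
    if k=="tray_handle":
        for q in ctrl.outline_of("cap0","wrist")[:6]: print(q["box"],round(q["score"],2))
E
```

```text
cam [463.6 -16.7 484. ] axis [-0.1 -0.3 -1. ]
tray_handle [552.0, 247.3] 0.73 [ 635.6 -158.6  121. ]
[491.7, 61.2, 532.4, 102.9] 0.96
[436.5, 195.7, 485.9, 240.1] 0.82
[428.1, 255.0, 471.8, 293.7] 0.69
[483.3, 258.0, 533.7, 300.3] 0.66
[418.0, 88.3, 455.8, 122.8] 0.58
[494.4, 194.5, 542.5, 240.0] 0.56
tray_hinge [555.9, 248.7] 0.78 [ 646.7 -166.8  105. ]
```

View pics/w2.png

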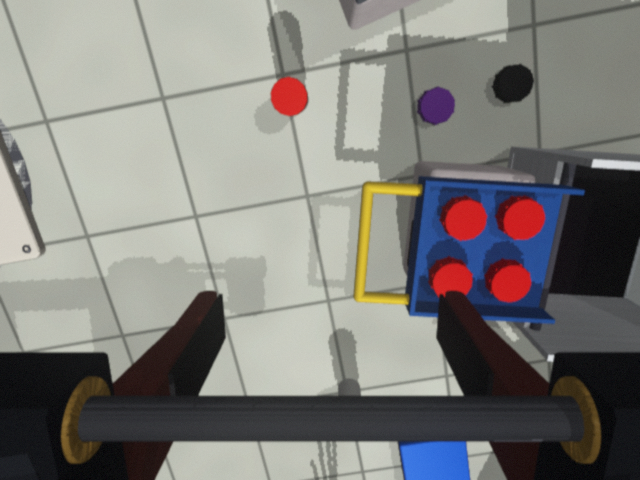

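The wrist view shows the yellow bar from about (366,187) to (360,298), the tray with its four caps, and the hinge end at about (555,249).

```bash
python3 - <<'E'
from h import *
np.set_printoptions(precision=2,suppress=True)
from scipy.optimize import least_squares
W=cv2.imread("pics/w2.png")[:,:,::-1].astype(int)
m=(W[...,0]>110)&(W[...,1]>80)&(W[...,2]<0.5*W[...,1]); m[:150]=0;m[320:]=0;m[:,:340]=0;m[:,440:]=0
v,u=np.nonzero(m);print(u.min(),u.max(),v.min(),v.max())
rows=[(r,np.nonzero(m[r])[0].mean()) for r in range(205,285,4)]
k=np.polyfit(*np.array(rows).T,1); print(k)
vc=(v[u<372].min()+v[u<372].max())/2; print("bar centre px",k[0]*vc+k[1],vc)
ends=[(np.polyval(k,r),r) for r in (v[u<372].min(),v[u<372].max())]
c=cal("wrist")
cw=ray("wrist",(np.polyval(k,vc),vc),c)
E=[atz("wrist",e,121,c) for e in ends];print("ends",E,np.linalg.norm(E[0]-E[1]));d=E[0]-E[1]
print("yaw bar",np.arctan2(-d[0],d[1]))
print("c@121",atz("wrist",(np.polyval(k,vc),vc),121,c))
sc=ray("scene",(261,223.6));tp=ray("top",(371.5,275))
print(tri([cw,sc]),tri([cw,sc,tp]),atz("top",(371.5,275),121))
h=tri([ray("scene",(260.2,282.8)),ray("top",(384.3,198.6)),ray("wrist",(555.9,248.7),c)]);print("hinge",h)
hx=tri([cw,sc])[0];dd=h[0]-hx;print("yaw hinge-handle",np.arctan2(dd[1],dd[0]),np.hypot(*dd[:2]))
R=cv2.Rodrigues(ctrl.get_obs()["orientation"])[0];print("tool y ang",np.arctan2(R[1,1],R[0,1]),ctrl.get_obs()["ee_pos"])
E
```

```text
354 421 182 304
[ -0.09 384.24]
bar centre px 363.13110902255653 241.5
ends [array([484.37, -71.8 , 121.  ]), array([ 458.34, -177.02,  121.  ])] 108.39673794012923
yaw bar -0.24248837278386212
c@121 [ 471.88 -122.27  121.  ]
(array([ 471.12, -125.77,  118.05]), [np.float64(2.661609069254621), np.float64(2.6616090692545638)]) (array([ 470.35, -128.71,  117.51]), [np.float64(5.449636067172662), np.float64(1.1462501419077344), np.float64(5.701907346415021)]) [ 469.04 -133.9   121.  ]
hinge (array([ 645.16, -166.01,  107.47]), [np.float64(0.8039948753127535), np.float64(2.423911682884274), np.float64(1.8908235409623375)])
yaw hinge-handle -0.2272466543779344 178.62807420205354
tool y ang -0.18068032453414307 [448.06 -93.63 322.37]
```

Emit:
apply_moves:
  targets:
    - {"tx": 0.012,"ty": -0.016,"tz": 0,"spin": -3}
    - {"tx": 0.024,"ty": -0.032,"tz": 0,"spin": -3}
    - {"tx": 0.024,"ty": -0.032,"tz": -0.035,"spin": -3}
    - {"tx": 0.024,"ty": -0.032,"tz": -0.07,"spin": -3}
    - {"tx": 0.024,"ty": -0.032,"tz": -0.105,"spin": -3}
    - {"tx": 0.024,"ty": -0.032,"tz": -0.14,"spin": -3}
    - {"tx": 0.024,"ty": -0.032,"tz": -0.155,"spin": -3}
    - {"tx": 0.024,"ty": -0.032,"tz": -0.16,"spin": -3}
  gripper: 0.18

```text
t: 3.85
ee_pos: [471.6, -125.6, 160.6]
orientation: [-2.461, -1.948, 0.003]
ft_force: [0.3, 0.1, 0.1]
width: 36.2
grasp_force: 0.0
```

```bash
python3 - <<'E'
from h import *
o=ctrl.get_obs();print(o["ee_pos"],o["width"])
save("wrist","w3.png")
E
```

```text
[ 471.60242927 -125.61937512  160.60532404] 36.18945643765265
```

View pics/w3.png

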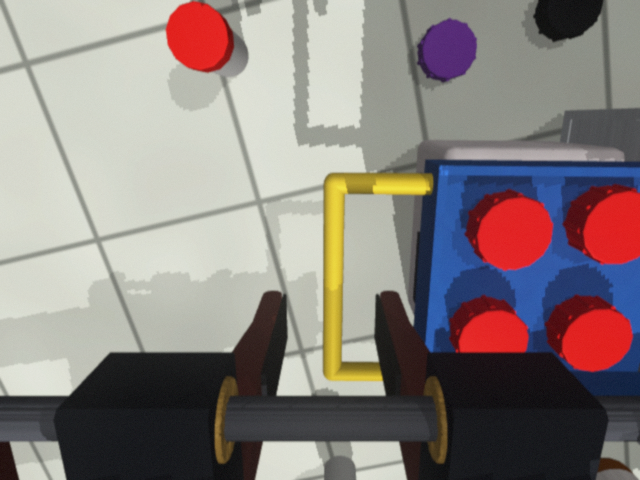

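The bar (column ≈333, rows 175–380) lies between the fingers.

```bash
python3 - <<'E'
from h import *
c=cal("wrist");print([atz("wrist",p,121,c) for p in((336,180),(333,278),(332,372))],proj("wrist",[[471.6,-125.6,121]],c))
E
```

```text
[array([486.2394387 , -76.03406929, 121.        ]), array([ 473.81746653, -123.0579043 ,  121.        ]), array([ 461.15940307, -174.88668737,  121.        ])] [[329.83301297 283.60092604]]
```

Centred to within 3 mm. Descend, then grip.

Emit:
apply_moves:
  targets:
    - {"tx": 0.001,"ty": 0.001,"tz": -0.01,"spin": 0}
    - {"tx": 0.002,"ty": 0.002,"tz": -0.025,"spin": 0}
    - {"tx": 0.002,"ty": 0.002,"tz": -0.04,"spin": 0}
    - {"tx": 0.002,"ty": 0.002,"tz": -0.052,"spin": 0}
    - {"tx": 0.002,"ty": 0.002,"tz": -0.058,"spin": 0}
    - {"tx": 0.002,"ty": 0.002,"tz": -0.058,"spin": 0}
    - {"tx": 0.002,"ty": 0.002,"tz": -0.058,"spin": 0}
    - {"tx": 0.002,"ty": 0.002,"tz": -0.058,"spin": 0}

```text
t: 4.7
ee_pos: [474.2, -124.3, 105.3]
orientation: [2.464, 1.947, 0.001]
ft_force: [-0.4, -0.2, -0.2]
width: 35.8
grasp_force: 0.0
```

Emit:
apply_moves:
  targets:
    - {"tx": 0,"ty": 0,"tz": 0,"spin": 0}
    - {"tx": 0,"ty": 0,"tz": 0,"spin": 0}
    - {"tx": 0,"ty": 0,"tz": 0,"spin": 0}
    - {"tx": 0,"ty": 0,"tz": 0,"spin": 0}
    - {"tx": 0,"ty": 0,"tz": 0,"spin": 0}
    - {"tx": 0,"ty": 0,"tz": 0,"spin": 0}
    - {"tx": 0,"ty": 0,"tz": 0,"spin": 0}
    - {"tx": 0,"ty": 0,"tz": 0,"spin": 0}
  gripper: 1

```text
t: 5.5
ee_pos: [473.0, -124.0, 104.7]
orientation: [-2.464, -1.947, 0.001]
ft_force: [-3.9, 0.5, 6.3]
width: 9.1
grasp_force: 30.0
```

```bash
python3 - <<'E'
from h import *
o=ctrl.get_obs();print(o["ee_pos"],o["width"],o["grasp_force"],o["ft_force"])
r=np.hypot(175,16);a0=np.arctan2(16,175);yaw=-.235
for th in np.arange(0,1.3,.1).tolist()+[1.25]:
    d=175-r*np.cos(a0+th);print(round(th,2),np.round([d*np.cos(yaw),d*np.sin(yaw),r*np.sin(a0+th)-16],1))
E
```

```text
[ 473.04321071 -123.99732853  104.74988369] 9.107034947618462 29.997831881046295 [-3.86588277  0.48479187  6.32815633]
0.0 [-0.  0.  0.]
0.1 [ 2.4 -0.6 17.4]
0.2 [ 6.5 -1.6 34.4]
0.3 [12.2 -2.9 51. ]
0.4 [19.5 -4.7 66.9]
0.5 [28.3 -6.8 81.9]
0.6 [38.5 -9.2 96. ]
0.7 [ 50. -12. 109.]
0.8 [ 62.8 -15.  120.7]
0.9 [ 76.6 -18.3 131. ]
1.0 [ 91.3 -21.9 139.9]
1.1 [106.9 -25.6 147.2]
1.2 [123.  -29.5 152.9]
1.25 [131.3 -31.4 155.1]
```

Emit:
apply_moves:
  targets:
    - {"tx": 0.001,"ty": 0,"tz": 0.009,"spin": 0}
    - {"tx": 0.0024,"ty": -0.0006,"tz": 0.0174,"spin": 0}
    - {"tx": 0.0065,"ty": -0.0016,"tz": 0.0344,"spin": 0}
    - {"tx": 0.0122,"ty": -0.0029,"tz": 0.051,"spin": 0}
    - {"tx": 0.0195,"ty": -0.0047,"tz": 0.0669,"spin": 0}
    - {"tx": 0.0283,"ty": -0.0068,"tz": 0.0819,"spin": 0}
    - {"tx": 0.0385,"ty": -0.0092,"tz": 0.096,"spin": 0}
    - {"tx": 0.05,"ty": -0.012,"tz": 0.109,"spin": 0}

```text
t: 6.3
ee_pos: [520.8, -135.7, 214.6]
orientation: [-2.461, -1.945, 0.007]
ft_force: [-9.3, -0.2, 4.2]
width: 8.9
grasp_force: 30.0
```

Emit:
apply_moves:
  targets:
    - {"tx": 0.006,"ty": -0.0015,"tz": 0.006,"spin": 0}
    - {"tx": 0.0128,"ty": -0.003,"tz": 0.0117,"spin": 0}
    - {"tx": 0.0266,"ty": -0.0063,"tz": 0.022,"spin": 0}
    - {"tx": 0.0413,"ty": -0.0099,"tz": 0.0309,"spin": 0}
    - {"tx": 0.0569,"ty": -0.0136,"tz": 0.0382,"spin": 0}
    - {"tx": 0.073,"ty": -0.0175,"tz": 0.0439,"spin": 0}
    - {"tx": 0.0813,"ty": -0.0194,"tz": 0.0461,"spin": 0}
    - {"tx": 0.0813,"ty": -0.0194,"tz": 0.0461,"spin": 0}

```text
t: 7.1
ee_pos: [606.5, -156.7, 261.9]
orientation: [2.463, 1.945, 0.002]
ft_force: [-4.3, -4.4, 9.2]
width: 9.2
grasp_force: 30.0
```

Emit:
apply_moves:
  targets:
    - {"tx": 0,"ty": 0,"tz": 0,"spin": 0}
    - {"tx": 0,"ty": 0,"tz": 0,"spin": 0}
    - {"tx": 0,"ty": 0,"tz": 0,"spin": 0}
    - {"tx": 0,"ty": 0,"tz": 0,"spin": 0}
    - {"tx": 0,"ty": 0,"tz": 0,"spin": 0}
    - {"tx": 0,"ty": 0,"tz": 0,"spin": 0}
    - {"tx": 0,"ty": 0,"tz": 0,"spin": 0}
    - {"tx": 0,"ty": 0,"tz": 0,"spin": 0}

```text
t: 7.9
ee_pos: [605.5, -156.4, 261.6]
orientation: [2.463, 1.945, 0.001]
ft_force: [-2.9, -3.9, 8.0]
width: 9.1
grasp_force: 30.0
```

```bash
python3 - <<'E'
from h import *
o=ctrl.get_obs();print(o["ee_pos"],o["width"],o["grasp_force"],o["ft_force"])
s=save("scene","s4.png");t=save("top","t4.png")
cv2.imwrite("pics/c4.png",np.hstack([cv2.resize(s[180:400,150:350],(400,440)),cv2.resize(t[100:320,280:480],(400,440))])[:,:,::-1])
E
```

```text
[ 605.47354379 -156.43087034  261.63275946] 9.1363272334114 30.008680522441864 [-2.92968988 -3.87081241  7.98607722]
```

View pics/c4.png

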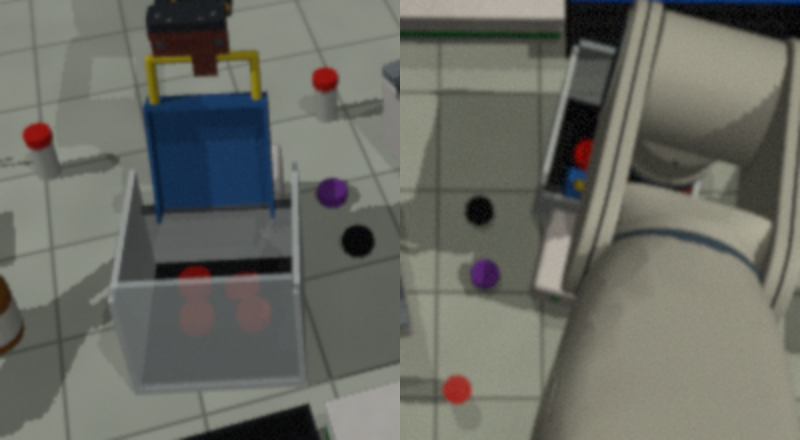

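The tray is steep and empty, and all four red caps show through the clear back wall, inside the hopper. Lower it again.

Emit:
apply_moves:
  targets:
    - {"tx": -0.004,"ty": 0.001,"tz": -0.001,"spin": 0}
    - {"tx": -0.0083,"ty": 0.0019,"tz": -0.0022,"spin": 0}
    - {"tx": -0.0244,"ty": 0.0058,"tz": -0.0079,"spin": 0}
    - {"tx": -0.04,"ty": 0.0095,"tz": -0.0152,"spin": 0}
    - {"tx": -0.0547,"ty": 0.0131,"tz": -0.0241,"spin": 0}
    - {"tx": -0.0685,"ty": 0.0164,"tz": -0.0344,"spin": 0}
    - {"tx": -0.0813,"ty": 0.0194,"tz": -0.0461,"spin": 0}
    - {"tx": -0.0928,"ty": 0.0222,"tz": -0.0591,"spin": 0}

```text
t: 8.8
ee_pos: [512.3, -133.0, 201.2]
orientation: [2.464, 1.946, 0.003]
ft_force: [2.0, 0.4, -1.3]
width: 8.8
grasp_force: 30.0
```

Emit:
apply_moves:
  targets:
    - {"tx": -0.0102,"ty": 0.0024,"tz": -0.0141,"spin": 0}
    - {"tx": -0.019,"ty": 0.0045,"tz": -0.0291,"spin": 0}
    - {"tx": -0.0263,"ty": 0.0063,"tz": -0.045,"spin": 0}
    - {"tx": -0.032,"ty": 0.0076,"tz": -0.0616,"spin": 0}
    - {"tx": -0.0361,"ty": 0.0086,"tz": -0.0786,"spin": 0}
    - {"tx": -0.038,"ty": 0.009,"tz": -0.087,"spin": 0}
    - {"tx": -0.0385,"ty": 0.0092,"tz": -0.0945,"spin": 0}
    - {"tx": -0.0385,"ty": 0.0092,"tz": -0.0955,"spin": 0}

```text
t: 9.6
ee_pos: [473.3, -123.4, 104.7]
orientation: [-2.464, -1.946, 0.0]
ft_force: [-1.4, 5.9, -0.2]
width: 9.4
grasp_force: 30.0
```

Emit:
apply_moves:
  targets:
    - {"tx": 0,"ty": 0,"tz": 0,"spin": 0}
    - {"tx": 0,"ty": 0,"tz": 0,"spin": 0}
    - {"tx": 0,"ty": 0,"tz": 0,"spin": 0}
    - {"tx": 0,"ty": 0,"tz": 0,"spin": 0}
    - {"tx": 0,"ty": 0,"tz": 0.02,"spin": 0}
    - {"tx": 0,"ty": 0,"tz": 0.045,"spin": 0}
    - {"tx": 0,"ty": 0,"tz": 0.08,"spin": 0}
    - {"tx": 0,"ty": 0,"tz": 0.12,"spin": 0}
  gripper: 0.18

```text
t: 10.4
ee_pos: [472.9, -124.1, 225.9]
orientation: [-2.464, -1.946, 0.002]
ft_force: [-0.0, 0.3, 0.2]
width: 36.1
grasp_force: 0.0
```

Emit:
apply_moves:
  targets:
    - {"tx": 0.005,"ty": 0.02,"tz": 0.03,"spin": -2}
    - {"tx": 0.012,"ty": 0.055,"tz": 0.06,"spin": -5}
    - {"tx": 0.022,"ty": 0.09,"tz": 0.085,"spin": -8}
    - {"tx": 0.032,"ty": 0.13,"tz": 0.1,"spin": -11}
    - {"tx": 0.042,"ty": 0.17,"tz": 0.104,"spin": -14}
    - {"tx": 0.052,"ty": 0.21,"tz": 0.104,"spin": -17}
    - {"tx": 0.062,"ty": 0.24,"tz": 0.104,"spin": -20}
    - {"tx": 0.067,"ty": 0.254,"tz": 0.104,"spin": -20}

```text
t: 11.2
ee_pos: [541.1, 132.1, 329.3]
orientation: [2.765, 1.492, 0.001]
ft_force: [0.0, -0.4, 0.5]
width: 36.1
grasp_force: 0.0
```

```bash
python3 - <<'E'
from h import *
import pickle
np.set_printoptions(precision=1,suppress=True)
c=cal("wrist");R=cv2.Rodrigues(c[1])[0];print("cam",-R.T@c[2],"axis",R[2],ctrl.get_obs()["ee_pos"])
pickle.dump(c,open("c5.pkl","wb"))
save("wrist","w5.png")
for k,z in(("latch_grip",168),("press_left",144),("press_right",144)):
    for q in ctrl.pinpoint(k,"wrist")[:3]: print(k,q["uv"],round(q["score"],2),atz("wrist",q["uv"],z,c))
s=ctrl.get_image("scene")
for q in ctrl.pinpoint("tray_handle","scene")+ctrl.pinpoint("latch_grip","scene"): print("scene",q)
E
```

```text
cam [584.2 198.5 490.7] axis [-0.2 -0.2 -1. ] [541.1 132.1 329.3]
latch_grip [312.6, 147.1] 0.57 [562.3 188.8 168. ]
press_left [238.8, 100.8] 0.57 [532.9 247.4 144. ]
press_right [353.6, 215.4] 0.78 [558.3 124.2 144. ]
scene {'uv': [264.8, 219.5], 'score': 0.57}
scene {'uv': [402.8, 205.7], 'score': 0.84}
```

View pics/w5.png

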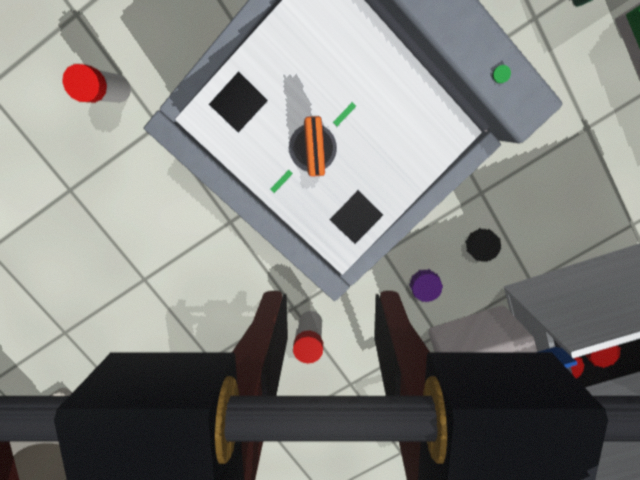

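The wrist view shows the latch bar almost vertical, from (314,118) to (317,174). The green marks are at (344,115) and (282,181), and the pads at (238,101) and (356,217).

```bash
python3 - <<'E'
from h import *
import pickle
np.set_printoptions(precision=1,suppress=True)
c=pickle.load(open("c5.pkl","rb"))
im=cv2.imread("pics/w5.png"); hsv=cv2.cvtColor(im,cv2.COLOR_BGR2HSV)
def blob(m,box):
    l,t,r,b=box; v,u=np.nonzero(m[t:b,l:r]); return np.c_[u+l,v+t].astype(float)
org=(hsv[...,0]<22)&(hsv[...,1]>140)&(hsv[...,2]>90)
gr=(hsv[...,0]>40)&(hsv[...,0]<85)&(hsv[...,1]>90)
blk=hsv[...,2]<60
B=blob(org,(280,100,350,190)); g1=blob(gr,(325,95,365,130)).mean(0); g2=blob(gr,(265,165,300,200)).mean(0)
# dark slot pixels inside the orange hull
h=cv2.convexHull(B.astype(np.int32)); M=np.zeros(org.shape,np.uint8); cv2.fillConvexPoly(M,h,1)
S=blob((M>0)&~org,(280,100,350,190))
p1=blob(blk,(200,65,275,140)).mean(0);p2=blob(blk,(325,180,390,250)).mean(0)
print(g1,g2,p1,p2,B.mean(0),len(B),S.mean(0),len(S))
G1=atz("w",g1,140,c);G2=atz("w",g2,146,c);d=G1-G2
yaw=np.arctan2(d[1],d[0]);print("marks",G1,G2,"yaw",yaw)
P1=atz("w",p1,144,c);P2=atz("w",p2,144,c);e=P1-P2;print("pads",P1,P2,np.linalg.norm(e),"yaw",np.arctan2(-e[0],e[1]))
for X in(B,S):
    vx,vy,x0,y0=cv2.fitLine(X.astype(np.float32),cv2.DIST_L2,0,.01,.01).ravel()
    a=atz("w",(x0-20*vx,y0-20*vy),178,c);b=atz("w",(x0+20*vx,y0+20*vy),178,c);q=a-b
    an=np.arctan2(q[1],q[0]);an-=np.pi*(an>np.pi/2);an+=np.pi*(an<-np.pi/2);print("slot ang",an,"latch",an-yaw,"ctr",(a+b)/2)
print("tri",tri([ray("w",(312.6,147.1),c),ray("scene",(402.5,206.5))]),tri([ray("w",p1,c),ray("scene",(417.9,199.8))]),tri([ray("w",p2,c),ray("scene",(371.5,218.4))]))
o=ctrl.get_obs();R=cv2.Rodrigues(o["orientation"])[0];print("tool y",np.arctan2(R[1,1],R[0,1]),"cur",o["ee_pos"],o["qpos"])
E
```

```text
[344.  113.9] [281.  180.8] [237.9 101.6] [356.  216.7] [314.4 145.8] 817 [314.8 145.9] 221
marks [594.9 195.4 140. ] [525.2 180.1 146. ] yaw 0.21615132139605098
pads [532.  247.3 144. ] [559.4 122.2 144. ] 128.07390731952606 yaw 0.21502542492622945
slot ang 1.055909940064435 latch 0.839758618668384 ctr [564.5 189.  178. ]
slot ang 1.0350527283702944 latch 0.8189014069742434 ctr [564.7 188.7 178. ]
tri (array([562.5, 189.3, 164.8]), [np.float64(0.744620094998555), np.float64(0.7446200949986009)]) (array([532.4, 246.2, 148.4]), [np.float64(0.5918218045872553), np.float64(0.5918218045872493)]) (array([557.7, 119.4, 141.3]), [np.float64(2.5825831146833504), np.float64(2.5825831146833504)])
tool y -0.5837941218259658 cur [540.4 128.5 329.2] [ 0.2  0.2  1.7 -0.   1.3  0.8]
```

Emit:
apply_moves:
  targets:
    - {"tx": 0.008,"ty": 0.02,"tz": -0.01,"spin": 1}
    - {"tx": 0.016,"ty": 0.04,"tz": -0.03,"spin": 2}
    - {"tx": 0.023,"ty": 0.0585,"tz": -0.05,"spin": 3.3}
    - {"tx": 0.023,"ty": 0.0585,"tz": -0.08,"spin": 3.3}
    - {"tx": 0.023,"ty": 0.0585,"tz": -0.1,"spin": 3.3}
    - {"tx": 0.023,"ty": 0.0585,"tz": -0.115,"spin": 3.3}
    - {"tx": 0.023,"ty": 0.0585,"tz": -0.12,"spin": 3.3}
    - {"tx": 0.023,"ty": 0.0585,"tz": -0.12,"spin": 3.3}

```text
t: 12.35
ee_pos: [563.7, 187.7, 209.0]
orientation: [-2.722, -1.568, 0.001]
ft_force: [-0.3, 0.4, -0.0]
width: 36.1
grasp_force: 0.0
```

```bash
python3 - <<'E'
from h import *
np.set_printoptions(precision=1,suppress=True)
c=cal("wrist");o=ctrl.get_obs();save("wrist","w6.png");print(o["ee_pos"])
p=o["ee_pos"]
print("latch proj",proj("w",[[563.5,188.5,178],[p[0],p[1],178]],c))
im=cv2.imread("pics/w6.png"); hsv=cv2.cvtColor(im,cv2.COLOR_BGR2HSV)
org=(hsv[...,0]<22)&(hsv[...,1]>140)&(hsv[...,2]>90); v,u=np.nonzero(org);k=(abs(u-330)<80)&(v>150)
X=np.c_[u[k],v[k]].astype(np.float32);print(len(X),X.min(0),X.max(0),cv2.fitLine(X,cv2.DIST_L2,0,.01,.01).ravel())
E
```

```text
[563.7 187.7 209. ]
latch proj [[329.9 289.5]
 [331.1 290.6]]
2342 [283. 238.] [344. 479.] [  0.1  -1.  323.7 327.5]
```

View pics/w6.png

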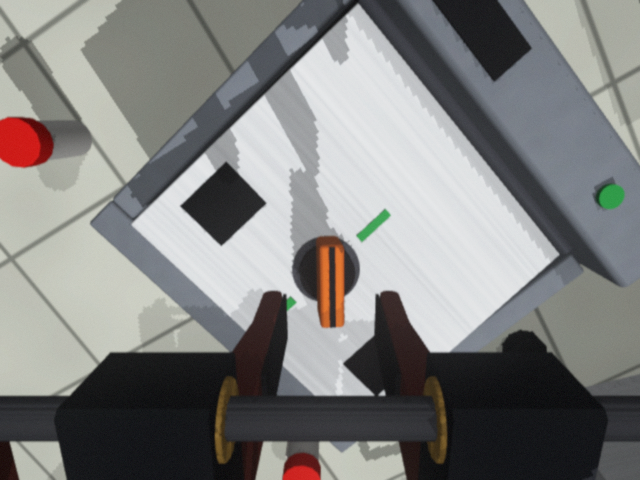

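The bar's top is centred at about (331,287), against (330,289) predicted, and the slot runs parallel to the fingers. Descend and grip.

Emit:
apply_moves:
  targets:
    - {"tx": 0,"ty": 0,"tz": -0.012,"spin": 0}
    - {"tx": 0,"ty": 0,"tz": -0.025,"spin": 0}
    - {"tx": 0,"ty": 0,"tz": -0.036,"spin": 0}
    - {"tx": 0,"ty": 0,"tz": -0.045,"spin": 0}
    - {"tx": 0,"ty": 0,"tz": -0.05,"spin": 0}
    - {"tx": 0,"ty": 0,"tz": -0.053,"spin": 0}
    - {"tx": 0,"ty": 0,"tz": -0.053,"spin": 0}
    - {"tx": 0,"ty": 0,"tz": -0.053,"spin": 0}

```text
t: 13.2
ee_pos: [563.9, 188.4, 156.4]
orientation: [2.722, 1.569, 0.001]
ft_force: [0.5, -0.0, 0.1]
width: 36.4
grasp_force: 0.0
```

Emit:
apply_moves:
  targets:
    - {"tx": 0,"ty": 0,"tz": 0,"spin": 0}
    - {"tx": 0,"ty": 0,"tz": 0,"spin": 0}
    - {"tx": 0,"ty": 0,"tz": 0,"spin": 0}
    - {"tx": 0,"ty": 0,"tz": 0,"spin": 0}
    - {"tx": 0,"ty": 0,"tz": 0,"spin": 0}
    - {"tx": 0,"ty": 0,"tz": 0,"spin": 0}
    - {"tx": 0,"ty": 0,"tz": 0,"spin": 0}
    - {"tx": 0,"ty": 0,"tz": 0,"spin": 0}
  gripper: 1

```text
t: 14.0
ee_pos: [563.4, 188.5, 156.2]
orientation: [-2.722, -1.568, 0.0]
ft_force: [-2.6, 2.6, 2.3]
width: 12.6
grasp_force: 29.6
```

Emit:
apply_moves:
  targets:
    - {"tx": 0,"ty": 0,"tz": 0,"spin": -7}
    - {"tx": 0,"ty": 0,"tz": 0,"spin": -14}
    - {"tx": 0,"ty": 0,"tz": 0,"spin": -21}
    - {"tx": 0,"ty": 0,"tz": 0,"spin": -28}
    - {"tx": 0,"ty": 0,"tz": 0,"spin": -35}
    - {"tx": 0,"ty": 0,"tz": 0,"spin": -42}
    - {"tx": 0,"ty": 0,"tz": 0,"spin": -47.5}
    - {"tx": 0,"ty": 0,"tz": 0,"spin": -47.5}

```text
t: 14.8
ee_pos: [564.2, 187.5, 156.2]
orientation: [3.122, 0.339, 0.001]
ft_force: [0.4, -3.4, 0.9]
width: 12.1
grasp_force: 30.0
```

Emit:
apply_moves:
  targets:
    - {"tx": 0,"ty": 0,"tz": 0,"spin": 0}
    - {"tx": 0,"ty": 0,"tz": 0,"spin": 0}
    - {"tx": 0,"ty": 0,"tz": 0,"spin": 0}
    - {"tx": 0,"ty": 0,"tz": 0,"spin": 0}
    - {"tx": 0,"ty": 0,"tz": 0.012,"spin": 0}
    - {"tx": 0,"ty": 0,"tz": 0.03,"spin": 0}
    - {"tx": 0,"ty": 0,"tz": 0.065,"spin": 0}
    - {"tx": 0,"ty": 0,"tz": 0.1,"spin": 0}
  gripper: 0.18

```text
t: 15.6
ee_pos: [563.3, 188.3, 257.7]
orientation: [3.123, 0.34, -0.001]
ft_force: [0.5, 0.4, -0.6]
width: 36.2
grasp_force: 0.0
```

```bash
python3 - <<'E'
from h import *
import pickle
np.set_printoptions(precision=2,suppress=True)
c=cal("wrist");pickle.dump(c,open("c7.pkl","wb"));o=ctrl.get_obs();im=save("wrist","w7.png");print(o["ee_pos"],o["qpos"])
print(proj("w",[[563.5,188.5,178],[594.9,195.4,140],[525.2,180.1,146],[532,247,144],[559,122,144]],c))
E
```

```text
[563.33 188.3  257.68] [0.3  0.34 1.67 0.   1.13 1.66]
[[332.18 257.46]
 [332.11 192.25]
 [331.84 297.49]
 [237.13 267.36]
 [426.82 268.29]]
```

View pics/w7.png

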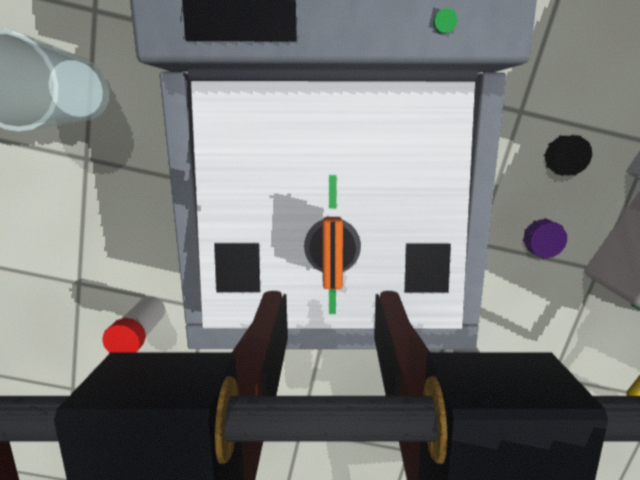

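The slot at column ≈333 lines up with the green marks at (333,191) and (332,301). The panel still stands up, with the pads at (237,267) and (427,268). Next, a number for the alignment.

```bash
python3 - <<'E'
from h import *
import pickle
np.set_printoptions(precision=3,suppress=True)
c=pickle.load(open("c7.pkl","rb"))
hsv=cv2.cvtColor(cv2.imread("pics/w7.png"),cv2.COLOR_BGR2HSV)
def blob(m,b):
    v,u=np.nonzero(m[b[1]:b[3],b[0]:b[2]]); return np.c_[u+b[0],v+b[1]].astype(np.float32)
org=(hsv[...,0]<22)&(hsv[...,1]>140)&(hsv[...,2]>90);gr=(hsv[...,0]>40)&(hsv[...,0]<85)&(hsv[...,1]>90)
B=blob(org,(315,228,350,286))
def ang(p,q,z1,z2): d=atz("w",p,z1,c)-atz("w",q,z2,c); return np.arctan2(d[1],d[0])
g1=blob(gr,(320,165,345,215)).mean(0);g2=blob(gr,(320,288,345,320)).mean(0)
vx,vy,x,y=cv2.fitLine(B,cv2.DIST_L2,0,.01,.01).ravel();s=-np.sign(vy)
S=ang((x+25*s*vx,y+25*s*vy),(x-25*s*vx,y-25*s*vy),176,180);M=ang(g1,g2,140,146)
print(g1,g2,x,y,S,M,"latch",S-M)
E
```

```text
[332.013 191.43 ] [331.843 301.132] 332.5934 255.65604 0.2100348126345061 0.21701718904788064 latch -0.006982376413374541
```

Latch error about -0.007 rad, aligned. Now shut the fingers and press the right pad.

Emit:
apply_moves:
  targets:
    - {"tx": -0.001,"ty": -0.016,"tz": 0,"spin": 0}
    - {"tx": -0.002,"ty": -0.033,"tz": 0,"spin": 0}
    - {"tx": -0.004,"ty": -0.05,"tz": 0,"spin": 0}
    - {"tx": -0.004,"ty": -0.066,"tz": 0,"spin": 0}
    - {"tx": -0.004,"ty": -0.066,"tz": -0.03,"spin": 0}
    - {"tx": -0.004,"ty": -0.066,"tz": -0.06,"spin": 0}
    - {"tx": -0.004,"ty": -0.066,"tz": -0.085,"spin": 0}
    - {"tx": -0.004,"ty": -0.066,"tz": -0.095,"spin": 0}
  gripper: 1

```text
t: 16.45
ee_pos: [557.7, 120.7, 158.1]
orientation: [3.123, 0.338, -0.008]
ft_force: [-0.5, -0.5, 0.4]
width: 0.6
grasp_force: 0.0
```

Emit:
apply_moves:
  targets:
    - {"tx": 0,"ty": 0,"tz": -0.007,"spin": 0}
    - {"tx": 0,"ty": 0,"tz": -0.013,"spin": 0}
    - {"tx": 0,"ty": 0,"tz": -0.018,"spin": 0}
    - {"tx": 0,"ty": 0,"tz": -0.023,"spin": 0}
    - {"tx": 0,"ty": 0,"tz": -0.027,"spin": 0}
    - {"tx": 0,"ty": 0,"tz": -0.03,"spin": 0}
    - {"tx": 0,"ty": 0,"tz": -0.032,"spin": 0}
    - {"tx": 0,"ty": 0,"tz": -0.032,"spin": 0}

```text
t: 17.25
ee_pos: [559.3, 122.0, 129.8]
orientation: [3.123, 0.34, -0.001]
ft_force: [-4.4, -2.6, 6.5]
width: 0.3
grasp_force: 3.2
```

Emit:
apply_moves:
  targets:
    - {"tx": 0,"ty": 0,"tz": -0.0005,"spin": 0}
    - {"tx": 0,"ty": 0,"tz": -0.001,"spin": 0}
    - {"tx": 0,"ty": 0,"tz": -0.0015,"spin": 0}
    - {"tx": 0,"ty": 0,"tz": -0.002,"spin": 0}
    - {"tx": 0,"ty": 0,"tz": -0.0025,"spin": 0}
    - {"tx": 0,"ty": 0,"tz": -0.003,"spin": 0}
    - {"tx": 0,"ty": 0,"tz": -0.003,"spin": 0}
    - {"tx": 0,"ty": 0,"tz": -0.003,"spin": 0}

```text
t: 18.05
ee_pos: [559.3, 122.0, 128.0]
orientation: [3.123, 0.34, -0.001]
ft_force: [-7.9, -4.6, 16.5]
width: 0.6
grasp_force: 8.1
```

```bash
python3 - <<'E'
from h import *
o=ctrl.get_obs();print(o["t"],o["ee_pos"],o["ft_force"])
s=save("scene","s8.png");w=save("wrist","w8.png")
cv2.imwrite("pics/c8.png",np.hstack([cv2.resize(s[170:400,90:500],(500,280)),cv2.resize(w,(300,280))])[:,:,::-1])
o=ctrl.get_obs();print(o["ee_pos"],o["ft_force"])
E
```

```text
18.05 [559.26035323 122.01345112 128.02843291] [-7.9411794  -4.63622874 16.45119409]
[559.29356006 122.0021003  128.0591901 ] [-7.38283238 -3.09246815 16.22892596]
```

View pics/c8.png

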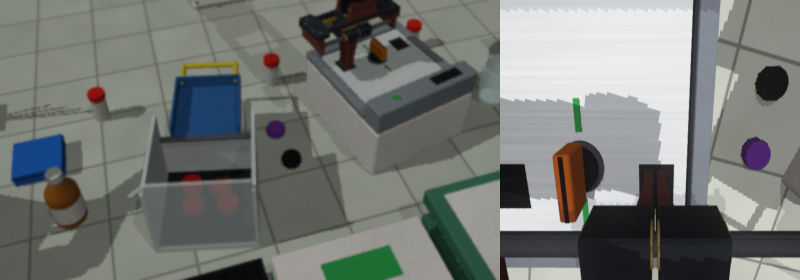

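The tray is flat and empty, the four caps are in the hopper, and the slot parallels the green marks. The panel is flush at TCP z 128 under a steady 16 N, and the bystanders are in place.

```bash
python3 -c "
from workcell import ctrl
print(ctrl.close_job())"
```

```text
the job is handed in; nothing more can be done
None
```

The job is handed in: all four red caps are in the hopper, the tray is flat again, the slot is in line with the green marks (about 0.007 rad off), and the arm is holding the panel flush with about 16 N.

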